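# Set the guards of two bench stations

## Task

Two small guarded stations stand on the bench with their sliding guards left part-way: in the well of one a strap clamp with stud and nut is mounted, the well of the other is empty. Slide the guard of the loaded station fully shut over its clamp, and slide the guard of the empty station fully open, ready for the next part.

Things in the scene. Friction and masses are not known exactly. Their poses are not given: they have to be found in the camera images.
- guard_loaded (a joint): sliding guard (clear window 140 x 128 mm in a dark steel frame, 0.6 kg, on two aluminium tracks) of the station whose well, in the half nearer the robot, holds a dark steel strap clamp 92 x 32 x 78 mm. 0 m: fully shut, over the well, at its stop; 0.13 m: fully open, pushed away from the robot over the housing, at its stop. Starts 0.04 to 0.09; drags about 2.5 N, stays where left.
- guard_empty (a joint): the same kind of guard (same values, weight and drag) of the station whose well is bare: only a bright nest plate with four small pins. Both stations are alike grey-green boxes 370 mm long (away from the robot), 156 mm wide, 100 mm high, one left and one right of the bench's middle; which is which varies, each turned up to 15 degrees.
- handle_loaded (a point): centre of the grip bar in the middle of the loaded station's guard: round steel bar 12 mm thick, across the guard (this point's y), 80 mm long between its two 12 mm end posts; its axis is 145 mm above the bench, 36 mm above the guard's top face. Rides with the guard; x axis is level and points the opening way, z up. Nothing else stands on the guard.
- handle_empty (a point): centre of the grip bar in the middle of the empty station's guard; same sizes, height and axes as handle_loaded.

How it is judged:
At the end, for the whole second after the job is handed in: the loaded station's guard is within 12 mm of fully shut, the empty station's guard within 12 mm of fully open, both at rest (value of joint guard_loaded below 0.012 m and value of joint guard_empty above 0.118 m and velocity of joint guard_loaded between -0.01 and 0.01 m/s and velocity of joint guard_empty between -0.01 and 0.01 m/s); the robot touches nothing.
It also fails if it takes over 38 s, if anything falls off the work surface, if the arm or the gripper's body presses on something with over 40 N, if the wrist force passes 120 N, or if a joint passes its speed limit or range.

## Robot

A 6-joint arm with a two-finger parallel gripper is mounted at the origin on the work surface. World frame = base frame: x ahead of the robot, y to its left, z up, the work surface at z = 0. Lengths are in m, angles in rad, forces in N, time in s.
With the tool pointing down it reaches from about 0.3 to 0.825 m from the base axis. Payload 5.4 kg.
Tool frame: the origin (TCP) lies at the very end of the fingers, on their centre line; the grasp point (between the pads) lies 19 mm behind it; z points along the fingers, x is the direction in which the jaws open and shut, and the axes are right-handed (so a half turn about z gives the same grasp; the last joint's range is limited). The gripper opens to 92 mm and grips with 3 to 60 N. Pads are 20 mm wide; open, the fingers measure 128 mm over their backs; the gripper's body (75 mm by 189 mm) begins 69 mm behind the grasp point.
Start: joints at [-1.35, 0.158, 1.597, -0, 1.386, -0.21], TCP at [0.24, -0.522, 0.215] pointing down, gripper open.
Joint ranges: [-2.91, 2.91], [-0.94, 2.29], [0.18, 2.7], [-1.29, 4.43], [0.17, 2.64], [-3, 3]. Speed limits (rad/s): [2.57, 2.57, 3.14, 3.14, 3.14, 3.14].

## Interface

Orientations are given as a rotation vector (axis times angle).
In Python, from workcell import bot gives the robot as it stands. Calls block until the motion is done:
- bot.goto(position, orientation): joint-space move of the TCP to a pose.
- bot.line_to(position, rot=None, max_speed=0.15): straight line of the TCP; rot=None keeps the orientation; max_speed is the mean speed in m/s.
- bot.set_joints(angles): joint-space move.
- bot.set_gripper(opening, newtons=None): opening from 0.0 (shut) to 1.0 (fully open); newtons is the grip in N (None keeps the last); returns when the fingers have stopped.
- bot.hold(seconds).
- bot.inverse_kinematics(position, orientation): joint angles nearest the present ones, or None.
- bot.read_camera(name): name is "side" or "top" or "wrist"; returns a dict with "pixels" (400x640x3 uint8, blue, green, red), "fx", "fy", "cx", "cy" (pixels), "R" (3x3) and "t" (3): a world point X has camera coordinates R X + t. Camera axes: x right, y down, z forward; pixel columns grow to the right and rows downward; lengths in m; the calibration is good to about 2 mm. A picture is of the moment at which its call begins. There is no depth.
A pose or a line that the arm cannot do raises bot.MotionError and nothing moves.
- bot.job_done(): hands the job in, once; it reports no verdict.
Readings, each from a call of its own:
- bot.current_clock(): time.
- bot.current_joints(): joint angles.
- bot.current_joint_vel(): joint speeds.
- bot.current_effort(): joint torques, N m.
- bot.current_ee_pos(): TCP position.
- bot.current_tool_rot(): TCP orientation.
- bot.current_contact_force(): force on the tool from outside, world axes, zero at the start.
- bot.current_ft_torque(): the same for the moment, N m.
- bot.current_opening(): opening from 0.0 (shut) to 1.0 (fully open).
Only numpy, scipy, OpenCV 4.12 (cv2) and the standard library are available. Lean on these libraries where they do the work, as an engineer would, in place of code of your own. Each camera call takes 0.05 s, during which the arm holds its last target.

## Working session

There is one attempt and no reset: what is moved stays moved. The work goes in short steps, each a Python script; the robot and the scene stay as the last script left them, time stands still between calls to the robot, and variables do not carry over. Pictures are saved under pics/ and viewed, and the job is handed in when it is done.

```bash
mkdir -p pics; ls; python3 - <<'E'
from workcell import bot
import cv2, numpy as np
for n in ["top","side"]:
    c=bot.read_camera(n); cv2.imwrite(f"pics/{n}0.png",c["pixels"])
    np.savez(f"{n}0.npz",**c)
    print(n,c["fx"],c["fy"],c["cx"],c["cy"],np.round(c["R"],3).tolist(),np.round(c["t"],3))
print(bot.current_clock(),bot.current_ee_pos(),bot.current_tool_rot())
E
```

```text
pics
top 455.6892108184076 455.6892108184076 312.3243405364179 193.89585942629347 [[0.016, -1.0, 0.024], [-0.994, -0.019, -0.111], [0.112, -0.022, -0.993]] [-0.031  0.488  0.999]
side 387.9739013886192 387.9739013886192 316.1037990331519 202.90986034882926 [[-0.947, -0.322, 0.006], [-0.253, 0.733, -0.632], [0.199, -0.6, -0.775]] [0.458 0.22  0.709]
0.1 [ 0.23997475 -0.52191494  0.213727  ] [-2.64391660e+00  1.69466372e+00  1.89028605e-03]
```

View pics/top0.png

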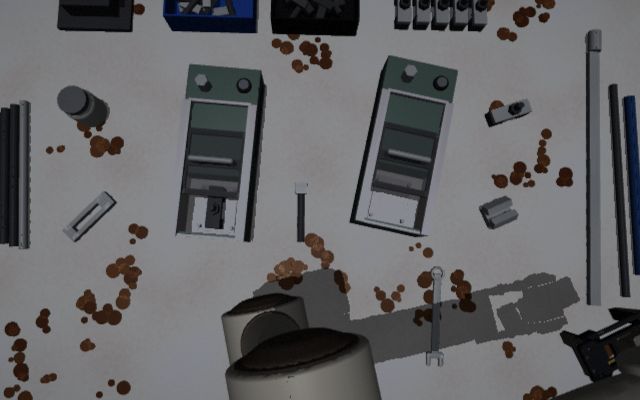

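View pics/side0.png

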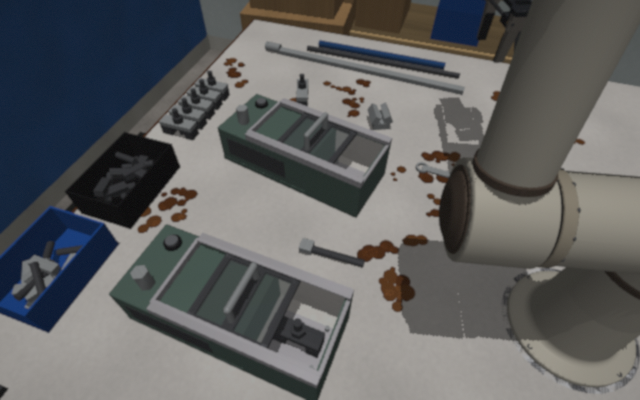

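The top view shows the left station (y>0) with a dark clamp in its well near (215,210). The right station's well is bright and bare near (395,207). The grip bars are near (212,160) and (409,155). I'll zoom in to measure them.

```bash
python3 - <<'E'
import cv2
i=cv2.imread("pics/top0.png")
a=cv2.resize(i[55:245,170:270],None,fx=4,fy=3.0,interpolation=cv2.INTER_CUBIC)
b=cv2.resize(i[55:245,350:460],None,fx=3.6,fy=3.0,interpolation=cv2.INTER_CUBIC)
import numpy as np
o=np.hstack([a,b]); o=cv2.convertScaleAbs(o,alpha=1.5)
cv2.imwrite("pics/zoom0.png",o[:, :800]); print(o.shape)
E
```

```text
(570, 796, 3)
```

View pics/zoom0.png

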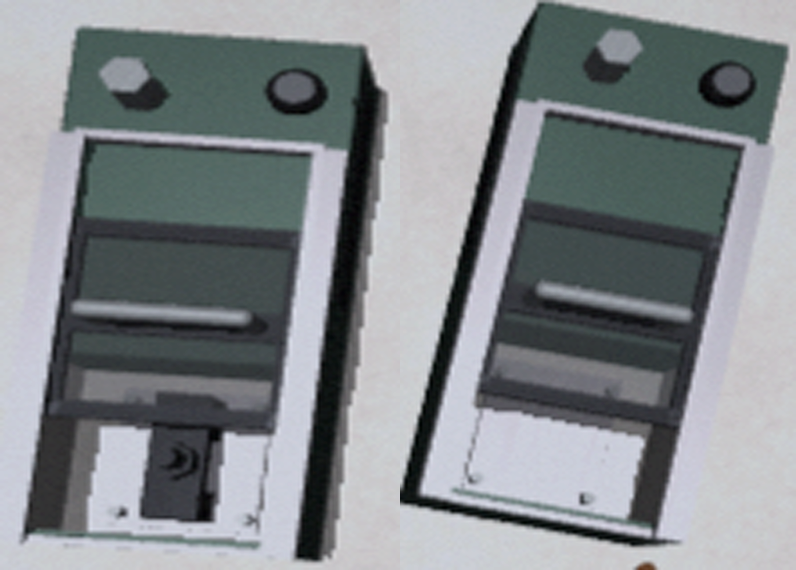

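```bash
cat > h.py <<'E'
import numpy as np
def px2w(c,u,v,z):
    K=np.array([[c["fx"],0,c["cx"]],[0,c["fy"],c["cy"]],[0,0,1]])
    R=c["R"];d=R.T@np.linalg.inv(K)@np.array([u,v,1.]);o=-R.T@c["t"]
    return o+d*(z-o[2])/d[2]
def w2px(c,X):
    p=c["R"]@np.asarray(X)+c["t"];return c["fx"]*p[0]/p[2]+c["cx"],c["fy"]*p[1]/p[2]+c["cy"]
E
python3 - <<'E'
from h import *
import cv2
c=dict(np.load("top0.npz")); s=dict(np.load("side0.npz"))
f=lambda x,y:(170+x/4-.4,55+y/3-.4) if x<400 else (350+(x-400)/3.6-.4,55+y/3-.4)
P={}
for n,pts in {"L":[(72,308),(252,319)],"R":[(538,289),(692,316)]}.items():
    a,b=[px2w(c,*f(*p),.145) for p in pts]
    d=a-b
    print(n,"ends",a.round(4),b.round(4),"len",np.linalg.norm(d).round(4),"centre",((a+b)/2).round(4),"open-yaw deg",np.degrees(np.arctan2(-d[0],d[1])).round(2))
    P[n]=(a,b)
    # guard edges z .109
for n,pts in {"L frame far/near":[(190,225),(165,420)],"R":[(622,218),(575,405)]}.items():
    a,b=[px2w(c,*f(*p),.107) for p in pts]; print(n,a.round(4),b.round(4),np.linalg.norm(a-b).round(4),((a+b)/2).round(4),"yaw",np.degrees(np.arctan2(*(a-b)[1::-1])).round(2))
for n,pts in {"L body":[(78,28),(24,540),(362,46),(298,556)],"R":[(542,2),(418,495),(788,44),(680,543)]}.items():
    q=[px2w(c,*f(*p),.100) for p in pts]; print(n,[x[:2].round(3).tolist() for x in q],"yaw",[np.degrees(np.arctan2(*(q[i]-q[i+1])[1::-1])).round(2) for i in (0,2)])
im=s["pixels"].copy()
for a,b in P.values():
    for p in (a,b,(a+b)/2): cv2.circle(im,tuple(int(round(v)) for v in w2px(s,p)),2,(0,0,255),-1)
cv2.imwrite("pics/side_chk.png",cv2.resize(im[90:400,100:400],None,fx=2,fy=1.9))
E
```

```text
L ends [0.544  0.2306 0.145 ] [0.5384 0.1409 0.145 ] len 0.0899 centre [0.5412 0.1858 0.145 ] open-yaw deg -3.56
R ends [ 0.5654 -0.1712  0.145 ] [ 0.5487 -0.258   0.145 ] len 0.0884 centre [ 0.557  -0.2146  0.145 ] open-yaw deg -10.87
L frame far/near [0.6114 0.1816 0.107 ] [0.474 0.189 0.107] 0.1376 [0.5427 0.1853 0.107 ] yaw -3.1
R [ 0.6256 -0.2283  0.107 ] [ 0.4918 -0.1998  0.107 ] 0.1368 [ 0.5587 -0.214   0.107 ] yaw -12.02
L body [[0.756, 0.248], [0.391, 0.259], [0.746, 0.096], [0.382, 0.118]] yaw [np.float64(-1.69), np.float64(-3.51)]
R [[0.787, -0.183], [0.428, -0.11], [0.759, -0.332], [0.397, -0.262]] yaw [np.float64(-11.51), np.float64(-10.96)]
```

View pics/side_chk.png

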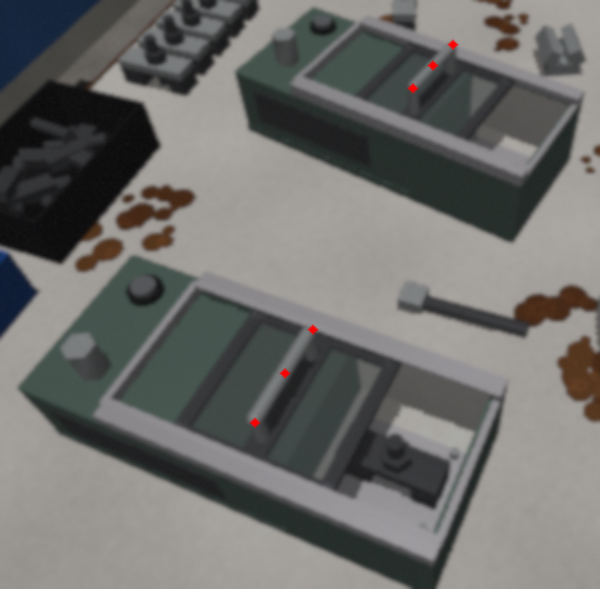

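The side view agrees with the measurements: the reprojected points fall on both bars, and the bar lengths come out at about 90 mm against 92 mm expected. The yaws are about -3.2° (loaded, left) and -11.3° (empty, right). I'll do the empty station first. I'll cage the bar loosely between the fingers and push in small steps until the force shows the stop.

```bash
cat >> h.py <<'E'
from workcell import bot
from scipy.spatial.transform import Rotation as Ro
def rotv(yaw): return (Ro.from_euler('z',yaw)*Ro.from_euler('x',np.pi)).as_rotvec()
def approach(c,yaw,zt=.128,gap=.3):
    r=rotv(yaw)
    bot.goto([c[0],c[1],.24],r); bot.set_gripper(gap)
    print("above",bot.current_clock(),bot.current_ee_pos().round(4) if hasattr(bot.current_ee_pos(),'round') else bot.current_ee_pos(),np.round(bot.current_contact_force(),2))
    bot.line_to([c[0],c[1],zt],max_speed=.1)
    print("down",bot.current_clock(),np.round(bot.current_ee_pos(),4),np.round(bot.current_contact_force(),2))
def push(c,yaw,sgn,total,fast,zt=.128,lim=14):
    u=sgn*np.array([np.cos(yaw),np.sin(yaw),0]); p0=np.array([c[0],c[1],zt])
    f0=np.array(bot.current_contact_force()); s=fast; sp=.06
    while s<=total:
        bot.line_to(p0+u*s,max_speed=sp)
        f=np.array(bot.current_contact_force())-f0
        print(round(s,3),"F",f.round(1),"t",round(bot.current_clock(),2),"along",round((np.array(bot.current_ee_pos())-p0)@u,4))
        if -(f@u)>lim: break
        s+=.003; sp=.03
    return s
E
python3 - <<'E'
from h import *
c=(.557,-.2146);y=np.radians(-11.2)
approach(c,y)
f=bot.read_camera("wrist");import cv2;cv2.imwrite("pics/w1.png",f["pixels"])
push(c,y,1,.03,.012)
E
```

```text
above 2.7583 [ 0.557  -0.2146  0.24  ] [-0.11  0.45  0.38]
down 4.025 [ 0.5576 -0.215   0.1289] [ 0.25  0.17 -0.27]
0.012 F [-0.1  0.7 -0.5] t 4.42 along 0.0124
0.015 F [-0.6  1.2 -0.1] t 4.67 along 0.015
0.018 F [-0.   0.2  0.7] t 4.92 along 0.0181
0.021 F [-0.3 -0.3 -0.4] t 5.17 along 0.0213
0.024 F [-0.6  1.4 -0.7] t 5.42 along 0.0243
0.027 F [-1.   0.4 -0.8] t 5.67 along 0.0273
0.03 F [-0.5 -0.6 -1. ] t 5.92 along 0.0303
```

View pics/w1.png

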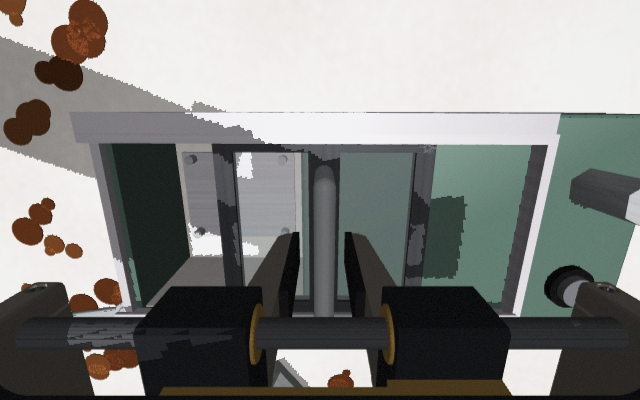

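The wrist view shows the bar (column 325) well caged between the fingers (columns 297 and 347), in line with them. I'll keep pushing toward the stop.

```bash
python3 - <<'E'
from h import *
c=(.557,-.2146);y=np.radians(-11.2)
s=push(c,y,1,.095,.045)
f=bot.read_camera("wrist");import cv2;cv2.imwrite("pics/w2.png",f["pixels"])
E
```

```text
0.045 F [0.8 0.1 0.5] t 6.33 along 0.0456
0.048 F [-0.3  0.3  0.4] t 6.58 along 0.0481
0.051 F [-0.9  0.7  0.1] t 6.83 along 0.0511
0.054 F [-0.8  1.1  0.5] t 7.08 along 0.0543
0.057 F [0.3 1.7 0.3] t 7.33 along 0.0573
0.06 F [ 0.   1.2 -0.3] t 7.58 along 0.0603
0.063 F [ 0.9  0.9 -0.1] t 7.83 along 0.0633
0.066 F [0.5 0.5 0.5] t 8.07 along 0.0663
0.069 F [0.6 2.3 0.8] t 8.32 along 0.0693
0.072 F [-3.7  2.2  1.8] t 8.57 along 0.0715
0.075 F [-13.7   4.9   9.1] t 8.82 along 0.0716
```

View pics/w2.png

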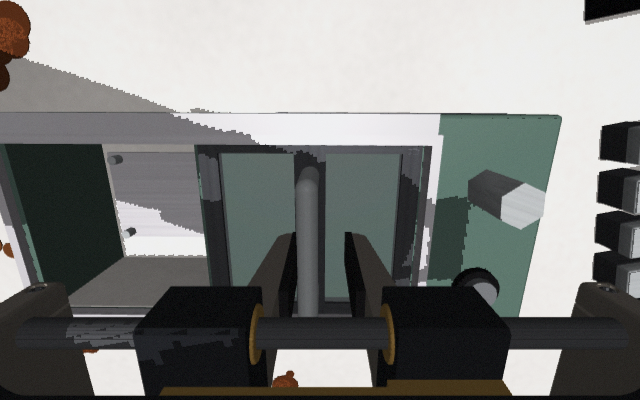

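The guard's far frame edge is now against the end of its track (column 430), and the force rose to 14 N at the stop. I'll back off, lift, and go to the loaded station.

```bash
python3 - <<'E'
from h import *
import cv2
c=(.557,-.2146);y=np.radians(-11.2)
u=np.array([np.cos(y),np.sin(y),0]);p=np.array([*c,.128])+u*.065
bot.line_to(p,max_speed=.03); p[2]=.24; bot.line_to(p,max_speed=.12)
f=bot.read_camera("wrist");cv2.imwrite("pics/w3.png",f["pixels"])
c=(.5412,.1858);y=np.radians(-3.2)
approach(c,y)
f=bot.read_camera("wrist");cv2.imwrite("pics/w4.png",f["pixels"])
cv2.imwrite("pics/w34.png",cv2.resize(np.hstack([cv2.imread("pics/w3.png"),f["pixels"]]),(800,250)))
E
```

```text
above 12.2583 [0.5416 0.185  0.2399] [0.54 0.38 0.18]
down 13.525 [0.5419 0.1859 0.1289] [0.09 0.09 0.16]
```

View pics/w34.png

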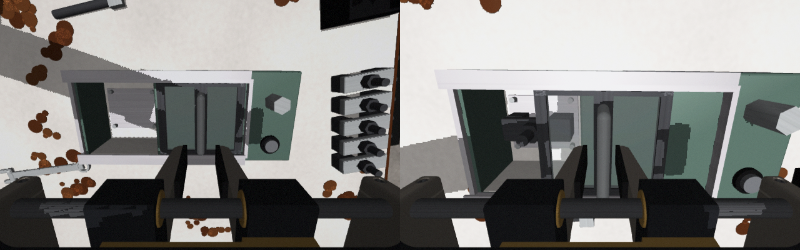

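On the left half, the empty station's guard stays at the track end. On the right half, the loaded station's bar is centred between the fingers. Now I'll push the loaded guard toward the robot.

```bash
python3 - <<'E'
from h import *
import cv2
c=(.5412,.1858);y=np.radians(-3.2)
push(c,y,-1,.11,.05)
f=bot.read_camera("wrist");cv2.imwrite("pics/w5.png",f["pixels"])
E
```

```text
0.05 F [-0.4  0.5  0.5] t 14.56 along 0.0507
0.053 F [0.9 0.5 0.1] t 14.81 along 0.0534
0.056 F [ 1.3 -0.3 -0.5] t 15.06 along 0.0563
0.059 F [ 0.9 -0.1 -0.1] t 15.31 along 0.0593
0.062 F [ 1.2 -0.6 -0.1] t 15.56 along 0.0622
0.065 F [1.  1.  0.7] t 15.81 along 0.0653
0.068 F [2.  1.  1.1] t 16.06 along 0.0683
0.071 F [0.7 1.2 0.7] t 16.31 along 0.0713
0.074 F [1.4 1.9 0.2] t 16.56 along 0.0743
0.077 F [1.2 2.  0.7] t 16.81 along 0.0774
0.08 F [0.7 1.3 0.9] t 17.06 along 0.0804
0.083 F [1.  0.2 0.7] t 17.31 along 0.0833
0.086 F [11.6  1.2 -7.9] t 17.56 along 0.0835
0.089 F [ 23.6   2.5 -17.2] t 17.81 along 0.0836
```

View pics/w5.png

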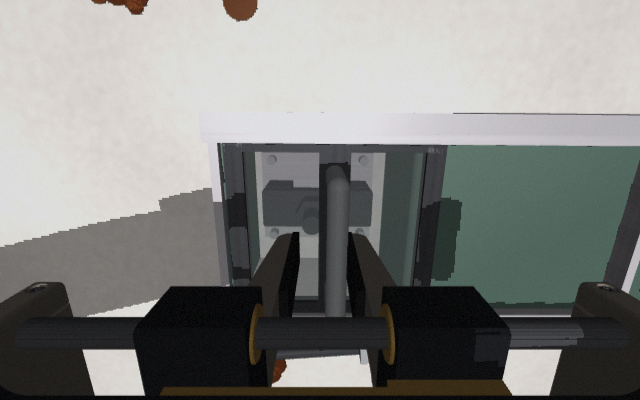

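The loaded guard is now over the clamp with its near edge at the track end (column 222), and the force rose sharply at the stop. I'll retreat and measure both bars from above.

```bash
python3 - <<'E'
from h import *
import cv2
c=(.5412,.1858);y=np.radians(-3.2)
u=np.array([np.cos(y),np.sin(y),0]);p=np.array([*c,.128])-u*.075
bot.line_to(p,max_speed=.03); p[2]=.24; bot.line_to(p,max_speed=.12)
bot.set_joints([-1.35,.158,1.597,0,1.386,-.21])
t=bot.read_camera("top");np.savez("top1.npz",**t)
s=bot.read_camera("side");cv2.imwrite("pics/side1.png",s["pixels"])
i=t["pixels"];cv2.imwrite("pics/top1.png",i)
a=cv2.resize(i[55:245,170:270],None,fx=4,fy=3.0,interpolation=cv2.INTER_CUBIC)
b=cv2.resize(i[55:245,350:460],None,fx=3.6,fy=3.0,interpolation=cv2.INTER_CUBIC)
cv2.imwrite("pics/zoom1.png",cv2.convertScaleAbs(np.hstack([a,b]),alpha=1.5))
print(bot.current_clock(),np.round(bot.current_contact_force(),2))
E
```

```text
22.3 [ 0.28  0.58 -0.17]
```

View pics/zoom1.png

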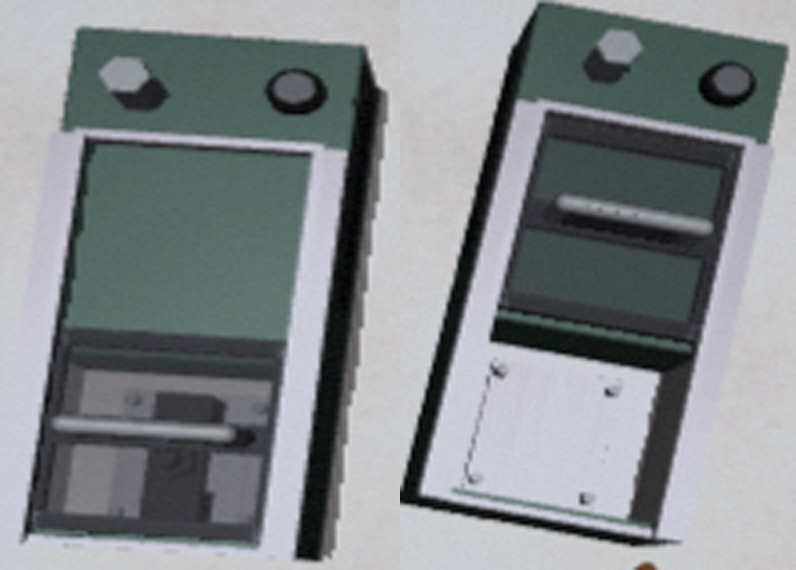

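The left guard meets the near end of its tracks over the clamp, and the right guard meets the far end with its well fully clear. One numeric check before handing in: measured along each station, the two bars should sit 130 mm apart.

```bash
python3 - <<'E'
from h import *
c=dict(np.load("top1.npz"))
f=lambda x,y:(170+x/4-.4,55+y/3-.4) if x<400 else (350+(x-400)/3.6-.4,55+y/3-.4)
d={}
for n,bar,end,far,yaw,c0 in [("L",[(52,424),(238,433)],[(24,540),(298,556)],[(78,28),(362,46)],-3.2,(.5412,.1858)),("R",[(557,203),(714,229)],[(418,495),(680,543)],[(542,2),(788,44)],-11.2,(.557,-.2146))]:
    u=np.array([np.cos(np.radians(yaw)),np.sin(np.radians(yaw)),0])
    m=np.mean([px2w(c,*f(*p),.145) for p in bar],0); e=np.mean([px2w(c,*f(*p),.1) for p in end],0);g=np.mean([px2w(c,*f(*p),.1) for p in far],0)
    d[n]=(m-e)@u; print(n,m.round(4),"from near end",d[n].round(4),"from far end",((g-m)@u).round(4),"moved",((m-[*c0,.145])@u).round(4))
print("diff",d["R"]-d["L"], bot.current_clock(), np.abs(bot.current_joint_vel()).max())
E
```

```text
L [0.4641 0.191  0.145 ] from near end 0.0775 from far end 0.2877 moved -0.0773
R [ 0.617  -0.2267  0.145 ] from near end 0.2085 from far end 0.1588 moved 0.0612
diff 0.13097646957426576 22.3 0.004503938011128486
```

```bash
python3 -c "
from workcell import bot
bot.job_done(); print(bot.current_clock())"
```

```text
the job is handed in; nothing more can be done
the job is handed in; nothing more can be done
```

Both guards are at their stops: the loaded (left) station's is fully shut over the clamp, and the empty (right) station's is fully open. I handed the job in after 22.3 s of the 38 s allowed; no verdict is reported.

- **Method:** I held each grip bar loosely between the fingers and pushed along the track in small steps until the force rose at the stop. The highest reading was about 29 N on the loaded guard and about 17 N on the empty one, against the 120 N wrist limit. I then backed off, lifted and returned the arm to its start pose, clear of everything.
- **Last checks:** In the final top picture both guards meet their track ends. The loaded guard moved about 77 mm and the empty one about 61 mm. Measured from their stations' near ends, the two bars sit 131 mm apart, against the 130 mm expected.
- **Limits of the checks:** I could not read the guard joint values directly, so the positions rest on the pictures and the contact force. No check failed or disagreed.

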